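# Open the dowel tin

## Task

Two lidded dowel tins stand on the joiner's bench. Open the wider one: lift its loose wooden lid straight off by the knob, keep it upright, and set it down gently, without dropping it, knob up in the middle of the square plywood board. Leave the tin standing where it is and the narrower tin closed and undisturbed.

Things in the scene. Friction and masses are not known exactly. Their poses are not given: they have to be found in the camera images.
- wide_lid: Loose pale-wood lid lying on the wider tin: a disc 128 mm across and 6 mm thick, with a plug of 100 mm diameter reaching 8 mm down inside the tin's mouth (6 mm play all round) and, on top in the centre, an upright plain round knob 28 mm in diameter and 42 mm tall. Origin: centre of the plug's underside; z up along the knob. Above the origin: plug 0 to 8 mm, disc 8 to 14 mm, knob 14 to 56 mm. About 0.12 kg. Not fastened; it lifts straight off. Off the tin it rests on its plug.
- wide_tin: The wider of the two round steel tins, loose on the bench, 120 mm outside diameter, 80 mm high, wall 4 mm, holding wooden dowels that lie well below the lid; about 0.8 kg. Origin: centre of its underside, z up.
- narrow_lid: The lid of the narrower tin (84 mm outside diameter, 80 mm high), to be left in place. The same in shape as the wide lid, with the same heights and knob, but its disc is only 92 mm and its plug 64 mm across. Origin: centre of the plug's underside, z up.
- board: Loose square plywood board lying flat on the bench, 160 x 160 mm, 18 mm thick, about 0.3 kg, the resting place for the lid and empty at the start. Origin: centre of its underside, so its top is 18 mm above the origin; x and y along its edges, z up.
Mind the look-alikes: they are no part of the job. What is shaped like the wide_lid but pink is not meant.

How it is judged:
On the way, in this order (a step that is already met when the one before it is completed fails the run):
1. the wide lid is held clear above its tin (z of wide_lid in the frame of wide_tin above 0.09 m and contact force between the fingers and wide_lid above 0.3 N), for 0.1 s.
2. the wide lid is lowered over the board, still held, to within 15 mm of its top (horizontal distance between wide_lid and board below 0.03 m and z of wide_lid in the frame of board below 0.033 m and contact force between the fingers and wide_lid above 0.3 N), for 0.1 s.
At the end, for the whole second after the job is handed in: The wide lid lies still, knob up, flat on the board (within 7 degrees, its plug within 5 mm of touching the board's top) and centred on it within 30 mm; the wide tin stands upright (within 10 degrees) and within 30 mm of where it was; the narrow lid is within 20 mm of where it was, on its tin (horizontal distance between wide_lid and board below 0.03 m and z of wide_lid in the frame of board between 0.013 and 0.023 m and angle between wide_lid's own z axis and vertical below 0.12 rad and linear speed of wide_lid below 0.02 m/s and distance of wide_tin from where it was at the start of the episode below 0.03 m and angle between wide_tin's own z axis and vertical below 0.17 rad and distance of narrow_lid from where it was at the start of the episode below 0.02 m).
It fails at once if the wide lid tips more than 35 degrees (angle between wide_lid's own z axis and vertical above 0.61 rad).
It fails at once if the wide tin is shifted more than 30 mm or tipped more than 10 degrees (distance of wide_tin from where it was at the start of the episode above 0.03 m or angle between wide_tin's own z axis and vertical above 0.17 rad).
It fails at once if the narrow lid is moved more than 20 mm (distance of narrow_lid from where it was at the start of the episode above 0.02 m).
It also fails if it takes over 42 s, if anything falls off the work surface, if the arm or the gripper's body presses on something with over 40 N, if the wrist force passes 120 N, or if a joint passes its speed limit or range.

## Robot

A 7-joint arm with a two-finger parallel gripper is mounted at the origin on the work surface. World frame = base frame: x ahead of the robot, y to its left, z up, the work surface at z = 0. Lengths are in m, angles in rad, forces in N, time in s.
With the tool pointing down it reaches from about 0.35 to 0.9 m from the base axis. Payload 8.1 kg.
Tool frame: the origin (TCP) lies between the finger pads; the fingertips stand ahead of it and the grasp point (between the pads) is the TCP (arm.nose_length is the z of the fingertips in the tool frame, in m); z points along the fingers, y is the line along which they close (so a half turn about z gives the same grasp; the last joint's range is limited). The gripper opens to 92 mm and grips with 3 to 60 N. Pads are 19 mm wide; open, the fingers measure 130 mm over their backs; the gripper's body (75 mm by 190 mm) begins 47 mm behind the grasp point.
Start: joints at [1.176, 0.434, 0.025, 1.573, -0.012, 1.134, -0.075], TCP at [0.18, -0.599, 0.246] pointing down, gripper open.
Joint ranges: [-2.62, 2.62], [-0.44, 2.09], [-1.27, 1.32], [0.08, 2.57], [-1.32, 4.46], [0.12, 2], [-2.74, 2.74]. Speed limits (rad/s): [2.22, 2.22, 3.01, 3.01, 3.14, 3.14, 3.14].

## Interface

Orientations are given as a rotation vector (axis times angle).
In Python, from cell import sensors, optics, arm gives the robot as it stands.
- The arm moves only by the tool arm_command, never from a script. Its argument "deltas" is one flat list of numbers, 7 for each row, row after row: the turn, a rotation vector about the world's x, y, z as a fraction of full scale, then the shift along the world's x, y, z as a fraction of full scale, then the finger opening in mm, from 0 to 91.8. In form: [wx, wy, wz, dx, dy, dz, fingers, wx, wy, wz, dx, dy, dz, fingers, ...]. A call has 1 to 20 rows; each row is the pose to reach, as a shift and turn from the pose commanded when the call began; what a row does not reach only later rows make up. Full scale, the value 1, is 1 m for a shift and 90 degrees for a turn. A row lasts 1/10 s, in which the tool goes at most 50 mm and 8.59 degrees, less where a joint would pass 70% of its speed; a pose out of reach is approached as far as the arm can. A call with a number of a shift or a turn outside -1 to 1 is refused whole. A call with a gripper value outside its range is refused whole. The fingers move at their own pace and stop on an object; "force" is the grip in N (left out, the last holds). Time passes only in rows, so rows that repeat a pose let the fingers close. It gives the time, the measured TCP pose, the force, the opening and the grip force at its end, in the units of the state.
- sensors.observe(): the state, without advancing time (a new reading comes with each control period).
- optics.get_image(name): name is "scene" or "side" or "wrist"; returns the picture (480x640x3 uint8, blue, green, red); there is no depth.
- optics.calibration(name): a dict with "camera_matrix" (3x3 intrinsics, pixels), "rvec" (rotation vector, rad) and "tvec" (3), from world to camera coordinates, as OpenCV has them. Camera axes: x right, y down, z forward; pixel columns grow to the right and rows downward; lengths in m; the calibration is good to about 2 mm. A picture is of the moment at which its call begins: read the wrist's pose just before it. calibration takes no time and is no camera call; for the wrist camera it gives the pose at the moment of the call.
- arm.sign_off(): hands the job in; it is judged then, once.
The state is a dict: "clock": time; "joints": joint angles; "dq": joint speeds; "joint_efforts": joint torques, N m; "position": TCP position; "ee_rot": TCP orientation; "force": force on the tool from outside, world axes, zero at the start; "ft_torque": the same for the moment, N m; "width": opening from 0.0 (shut) to 1.0 (fully open); "gripper_force": force on a finger pad.
Only numpy, scipy, OpenCV 4.12 (cv2) and the standard library are available. Lean on these libraries where they do the work, as an engineer would, in place of code of your own. Each camera call takes 0.05 s, during which the arm holds its last target. There are 200 camera calls.

## Working session

There is one attempt and no reset: what is moved stays moved. The work goes in short steps, Python scripts to look and compute and a tool call to move; the robot and the scene stay as the last step left them, time stands still between calls to the robot, and variables do not carry over. Pictures are saved under pics/ and viewed, at most 10 in all, crops included, and the job is handed in when it is done.

Besides the shell and the picture viewer there is one more tool, called after "Emit:" by a JSON object that holds its "method" and its "body", one argument or row to a line. arm_command: Moves the arm, as the interface text tells. Its arguments: {"type":"object","properties":{"deltas":{"type":"array","items":{"type":"number"}},"force":{"type":"number"}},"required":["deltas"]}

```bash
mkdir -p pics
python3 - <<'E'
from cell import sensors, optics, arm
import cv2, numpy as np
s=sensors.observe(); print({k:np.round(v,3) for k,v in s.items()}, arm.nose_length)
for n in("scene","side"):
    cv2.imwrite(f"pics/{n}0.png",optics.get_image(n)); c=optics.calibration(n); R=cv2.Rodrigues(np.array(c["rvec"]))[0]
    print(n,np.round(-R.T@np.ravel(c["tvec"]),3),np.round(R[2],2))
E
```

```text
{'clock': np.float64(0.0), 'joints': array([ 1.176,  0.435,  0.025,  1.574, -0.012,  1.134, -0.075]), 'dq': array([ 0.   ,  0.001, -0.   ,  0.001, -0.001, -0.001,  0.002]), 'joint_efforts': array([-1.0000e-03, -6.6785e+01,  9.8500e-01, -3.1446e+01, -6.0000e-02,
        4.3000e-02,  0.0000e+00]), 'position': array([ 0.18 , -0.598,  0.245]), 'ee_rot': array([-3.107e+00, -4.560e-01,  1.000e-03]), 'force': array([0.028, 0.619, 0.605]), 'ft_torque': array([-0.036, -0.014, -0.005]), 'gripper_force': np.float64(0.0), 'width': np.float64(1.001)} 0.019
scene [0.988 0.652 0.806] [-0.46 -0.55 -0.7 ]
side [0.245 0.894 0.887] [ 0.22 -0.69 -0.68]
```

View pics/scene0.png

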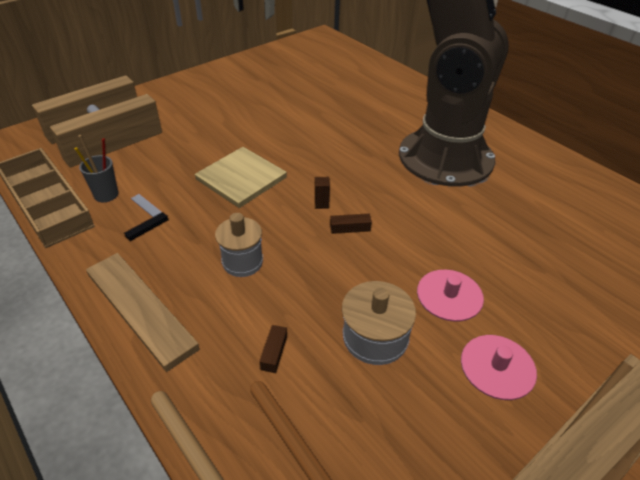

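View pics/side0.png

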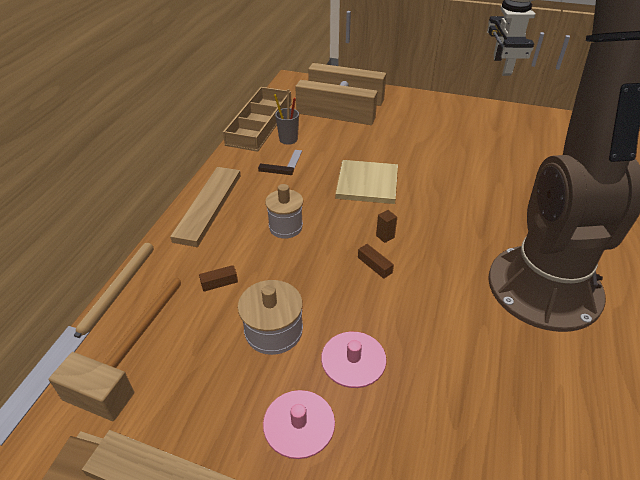

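The scene view shows four lid-like things:
- a wood lid on the wider tin, knob at scene (381,295) and side (268,290)
- a wood lid on the narrower tin, knob at scene (237,220) and side (284,188)
- two pink lids, at scene (452,290) and (500,362)

The one meant is the wood lid at (381,295), because it sits on the larger tin. The board is at scene (241,175) and side (367,180). I'll confirm this in a crop and measure.

```bash
cat > h.py <<'E'
import cv2, numpy as np
from cell import optics
def ray(n,uv,c=None):
    c=c or optics.calibration(n); R=cv2.Rodrigues(np.array(c["rvec"],float))[0]
    p=cv2.undistortPoints(np.array([[uv]],float),np.array(c["camera_matrix"]),None).ravel()
    return -R.T@np.ravel(c["tvec"]), R.T@np.r_[p,1]
def onz(n,uv,z,c=None):
    o,d=ray(n,uv,c); return o+d*(z-o[2])/d[2]
def two(a,b):
    A=[];y=[]
    for o,d in(a,b):
        d=d/np.linalg.norm(d);P=np.eye(3)-np.outer(d,d);A.append(P);y.append(P@o)
    return np.linalg.lstsq(np.vstack(A),np.hstack(y),rcond=None)[0]
E
python3 - <<'E'
from h import *
im={n:cv2.imread(f"pics/{n}0.png") for n in("scene","side")}
for nm,a,b,z in(("wide",(381,294),(268,290),.128),("narrow",(237,218),(284,188),.128)):
    print(nm,two(ray("scene",a),ray("side",b)).round(3),onz("scene",a,z).round(3),onz("side",b,z).round(3))
print("disc edges scene",[onz("scene",p,.086).round(3) for p in((343,310),(414,310))],[onz("scene",p,.086).round(3) for p in((217,234),(262,234))])
# board: less saturated, bright
for n,seed in(("scene",(241,180)),("side",(367,180))):
    hsv=cv2.cvtColor(im[n],cv2.COLOR_BGR2HSV).astype(int); print(n,"board hsv",hsv[seed[1],seed[0]],"bench",hsv[seed[1]+50,seed[0]+50])
    h0=np.median(hsv[seed[1]-8:seed[1]+8,seed[0]-8:seed[0]+8].reshape(-1,3),0)
    m=(np.abs(hsv-h0)<[5,45,45]).all(2).astype(np.uint8)*255
    m=cv2.morphologyEx(m,cv2.MORPH_OPEN,np.ones((3,3)))
    k=cv2.connectedComponents(m)[1]; m=(k==k[seed[1],seed[0]]).astype(np.uint8)
    c=max(cv2.findContours(m,0,2)[0],key=cv2.contourArea)
    q=np.array([onz(n,p,.018)[:2] for p in c[:,0].astype(float)],np.float32)
    print(cv2.minAreaRect(q), c[:,0].min(0),c[:,0].max(0))
a=cv2.resize(im["scene"][180:380,200:540],None,fx=2.2,fy=2.2,interpolation=cv2.INTER_CUBIC)
cv2.imwrite("pics/crop.png",a)
E
```

```text
wide [0.541 0.295 0.127] [0.542 0.295 0.128] [0.541 0.296 0.128]
narrow [ 0.625 -0.017  0.123] [ 0.627 -0.013  0.128] [ 0.622 -0.011  0.128]
disc edges scene [array([0.591, 0.258, 0.086]), array([0.494, 0.334, 0.086])] [array([ 0.661, -0.039,  0.086]), array([0.592, 0.016, 0.086])]
scene board hsv [ 21  97 191] bench [ 14 164 138]
((0.47095561027526855, -0.2555994987487793), (0.16162611544132233, 0.16127993166446686), 8.748915672302246) [196 147] [284 201]
side board hsv [ 21  80 198] bench [ 15 162 167]
((0.47263067960739136, -0.25172653794288635), (0.1589394062757492, 0.15910805761814117), 8.988759994506836) [336 160] [397 198]
```

View pics/crop.png

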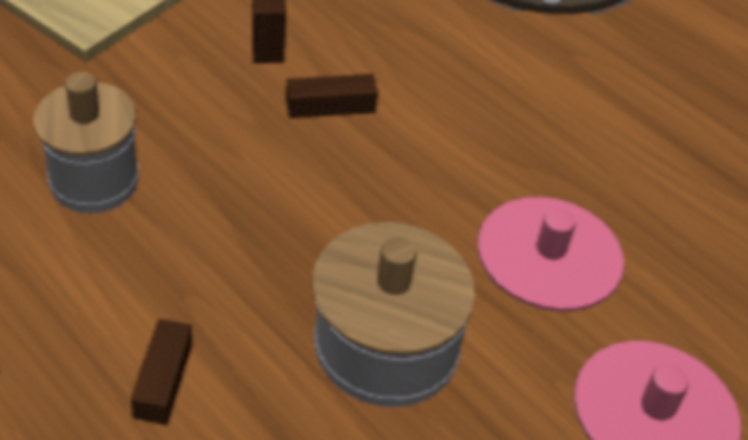

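The crop confirms it: the wood lid on the big grey tin has its knob at crop (398,250). The pink ones lie on the bench. The lid axis is about (0.541, 0.296), with the knob top measured at z=0.127 against 0.128 expected and the disc about 0.123 m across. The board centre is about (0.472, -0.254), with sides of about 0.16 m. I'll go above the lid now.

Emit:
{"method": "arm_command", "body": {
  "deltas": [0,0,0.05,0.01,0.02,0,80,0,0,0.5,0.361,0.894,0,80,0,0,0.5,0.361,0.894,0,80,0,0,0.5,0.361,0.894,0,80,0,0,0.5,0.361,0.894,0,80,0,0,0.5,0.361,0.894,0,80,0,0,0.5,0.361,0.894,0,80,0,0,0.5,0.361,0.894,0,80,0,0,0.5,0.361,0.894,0,80,0,0,0.5,0.361,0.894,0,80,0,0,0.5,0.361,0.894,0,80,0,0,0.5,0.361,0.894,0,80,0,0,0.5,0.361,0.894,0,80,0,0,0.5,0.361,0.894,0,80,0,0,0.5,0.361,0.894,0,80,0,0,0.5,0.361,0.894,0,80,0,0,0.5,0.361,0.894,0,80,0,0,0.5,0.361,0.894,0,80,0,0,0.5,0.361,0.894,0,80,0,0,0.5,0.361,0.894,0,80]
}}

```text
clock: 2.1
position: [0.541, 0.298, 0.2451]
ee_rot: [-2.696, -1.612, 0.001]
force: [0.4, -0.2, -0.3]
width: 0.872
gripper_force: 0.0
```

Run:
```python
from h import *
from cell import sensors
import json
c=optics.calibration("wrist"); im=optics.get_image("wrist")
cv2.imwrite("pics/wrist1.png",im)
json.dump({k:np.array(v).tolist() for k,v in c.items()},open("w1.json","w"))
print(sensors.observe()["position"].round(4))
```

```text
[0.5413 0.3045 0.245 ]
```

View pics/wrist1.png

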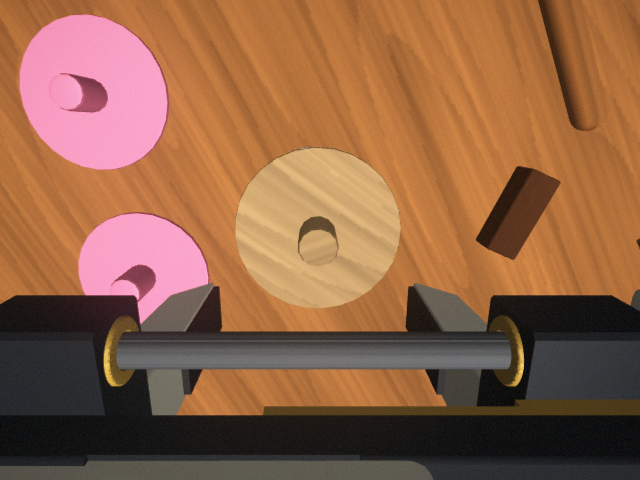

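The wrist view shows the pale-wood disc centred near (318,228) and the knob top at (318,248), level with the fingers. I'll measure both and check that the arm has settled.

Run:
```python
from h import *
from cell import sensors
import json
c={k:np.array(v) for k,v in json.load(open("w1.json")).items()}
print("knob",onz("",(318,247.5),.128,c).round(4),"disc",onz("",(318,228),.086,c).round(4))
print("disc width",np.linalg.norm(onz("",(235.5,228),.086,c)-onz("",(400.5,228),.086,c)).round(4),"knob",np.linalg.norm(onz("",(298,247),.128,c)-onz("",(338.5,247),.128,c)).round(4))
s=sensors.observe();print(s["position"].round(4),s["dq"].round(3),s["joints"].round(3))
c2=optics.calibration("wrist");print(np.abs(c2["tvec"]-c["tvec"]).max())
```

```text
knob [0.543  0.2948 0.128 ] disc [0.5447 0.2971 0.086 ]
disc width 0.126 knob 0.0269
[0.5413 0.3045 0.245 ] [ 0.063 -0.066 -0.018  0.127 -0.052 -0.034  0.09 ] [-0.168  0.511 -0.648  1.545  0.319  1.191 -1.36 ]
0.005815019073955152
```

Emit:
{"method": "arm_command", "body": {
  "deltas": [0,0,0,0.002,0.001,0,70,0,0,0,0.002,0.001,0,70,0,0,0,0.002,0.001,0,70,0,0,0,0.002,0.001,0,70,0,0,0,0.002,0.001,0,70,0,0,0,0.002,0.001,0,70]
}}

```text
clock: 2.75
position: [0.5429, 0.2957, 0.246]
ee_rot: [2.697, 1.61, 0.0]
force: [-0.1, -1.0, -0.5]
width: 0.763
gripper_force: 0.0
```

Run:
```python
from h import *
from cell import sensors
s=sensors.observe();print(s["position"].round(4),s["ee_rot"].round(3),s["dq"].round(3))
c=optics.calibration("wrist");im=optics.get_image("wrist")
m=cv2.inRange(cv2.cvtColor(im,cv2.COLOR_BGR2HSV),(15,60,120),(28,135,255))
cs=[k for k in cv2.findContours(m,0,2)[0] if cv2.contourArea(k)>3000]
for k in cs: print(cv2.contourArea(k),cv2.fitEllipse(cv2.convexHull(k)))
k=max(cs,key=cv2.contourArea); e=cv2.fitEllipse(cv2.convexHull(k))
print(onz("",e[0],.086,c).round(4))
```

```text
[0.5429 0.2957 0.246 ] [2.697 1.61  0.   ] [-0.006  0.003 -0.002 -0.003 -0.001  0.001 -0.   ]
20444.0 ((313.5241394042969, 225.7945098876953), (159.92185974121094, 164.5969696044922), 89.74874877929688)
[0.5445 0.2978 0.086 ]
```

Settled. The disc centre is at (0.5445, 0.298) and the knob at (0.543, 0.295), both within 2 mm of the TCP. I'll descend to z≈0.112, which puts the fingertips about 7 mm above the disc.

Emit:
{"method": "arm_command", "body": {
  "deltas": [0,0,0,0.001,0.001,-0.02,65,0,0,0,0.001,0.001,-0.045,65,0,0,0,0.001,0.001,-0.07,65,0,0,0,0.001,0.001,-0.09,65,0,0,0,0.001,0.001,-0.105,65,0,0,0,0.001,0.001,-0.118,65,0,0,0,0.001,0.001,-0.127,65,0,0,0,0.001,0.001,-0.134,65,0,0,0,0.001,0.001,-0.134,65,0,0,0,0.001,0.001,-0.134,65]
}}

```text
clock: 3.8
position: [0.544, 0.2977, 0.1122]
ee_rot: [-2.697, -1.611, -0.001]
force: [0.7, 0.3, 0.7]
width: 0.708
gripper_force: 0.0
```

Emit:
{"method": "arm_command", "body": {
  "deltas": [0,0,0,0,0,0,45,0,0,0,0,0,0,38,0,0,0,0,0,0,33,0,0,0,0,0,0,28,0,0,0,0,0,0,20,0,0,0,0,0,0,15,0,0,0,0,0,0,15,0,0,0,0,0,0,15,0,0,0,0,0,0,15,0,0,0,0,0,0,15],
  "force": 15
}}

```text
clock: 4.8
position: [0.5438, 0.2974, 0.1118]
ee_rot: [2.697, 1.611, 0.0]
force: [-0.3, -0.2, 1.4]
width: 0.3
gripper_force: 15.0
```

The fingers hold the knob at about 27.5 mm with 15 N. I'll lift straight up.

Emit:
{"method": "arm_command", "body": {
  "deltas": [0,0,0,0,0,0.004,15,0,0,0,0,0,0.01,15,0,0,0,0,0,0.018,15,0,0,0,0,0,0.028,15,0,0,0,0,0,0.04,15,0,0,0,0,0,0.055,15,0,0,0,0,0,0.075,15,0,0,0,0,0,0.095,15,0,0,0,0,0,0.115,15,0,0,0,0,0,0.128,15,0,0,0,0,0,0.135,15,0,0,0,0,0,0.14,15,0,0,0,0,0,0.14,15,0,0,0,0,0,0.14,15],
  "force": 20
}}

```text
clock: 6.2
position: [0.5436, 0.2972, 0.251]
ee_rot: [2.697, 1.611, -0.002]
force: [0.3, -0.0, -1.8]
width: 0.298
gripper_force: 20.0
```

Run:
```python
from h import *
cv2.imwrite("pics/scene1.png",optics.get_image("scene"))
```

```text
(no output)
```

View pics/scene1.png

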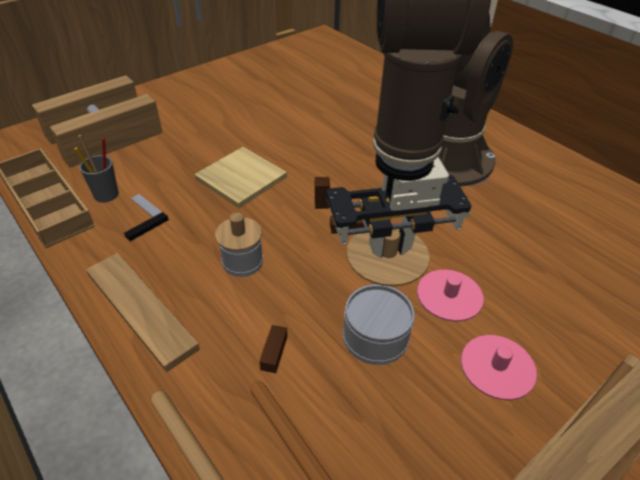

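The view shows the lid held level at about (388,255), the tin open and in place at (378,325), and the narrow tin untouched. I'll carry the lid to above the board.

Emit:
{"method": "arm_command", "body": {
  "deltas": [0,0,0,-0.001,-0.01,0,15,0,0,0,-0.004,-0.03,0,15,0,0,0,-0.008,-0.06,0,15,0,0,0,-0.012,-0.095,0,15,0,0,0,-0.017,-0.13,0,15,0,0,0,-0.022,-0.165,0,15,0,0,0,-0.026,-0.2,0,15,0,0,0,-0.031,-0.235,0,15,0,0,0,-0.035,-0.27,0,15,0,0,0,-0.04,-0.305,0,15,0,0,0,-0.044,-0.34,0,15,0,0,0,-0.049,-0.375,0,15,0,0,0,-0.054,-0.41,0,15,0,0,0,-0.058,-0.445,0,15,0,0,0,-0.062,-0.475,0,15,0,0,0,-0.065,-0.5,0,15,0,0,0,-0.068,-0.52,0,15,0,0,0,-0.07,-0.535,0,15,0,0,0,-0.071,-0.545,0,15,0,0,0,-0.072,-0.551,0,15]
}}

```text
clock: 8.25
position: [0.4715, -0.2542, 0.2516]
ee_rot: [-2.697, -1.611, 0.0]
force: [0.1, -0.0, -1.2]
width: 0.298
gripper_force: 20.0
```

Emit:
{"method": "arm_command", "body": {
  "deltas": [0,0,0,0,0,-0.01,15,0,0,0,0,0,-0.03,15,0,0,0,0,0,-0.055,15,0,0,0,0,0,-0.08,15,0,0,0,0,0,-0.1,15,0,0,0,0,0,-0.115,15,0,0,0,0,0,-0.125,15,0,0,0,0,0,-0.13,15,0,0,0,0,0,-0.13,15,0,0,0,0,0,-0.13,15]
}}

```text
clock: 9.25
position: [0.4722, -0.2535, 0.1223]
ee_rot: [2.696, 1.611, 0.001]
force: [0.5, 1.5, -1.1]
width: 0.301
gripper_force: 20.0
```

Run:
```python
from h import *
from cell import sensors
cv2.imwrite("pics/side2.png",optics.get_image("side")); s=sensors.observe(); print(s["position"].round(4),s["force"].round(2))
```

```text
[ 0.4723 -0.2536  0.1224] [-0.29 -0.68 -1.22]
```

View pics/side2.png

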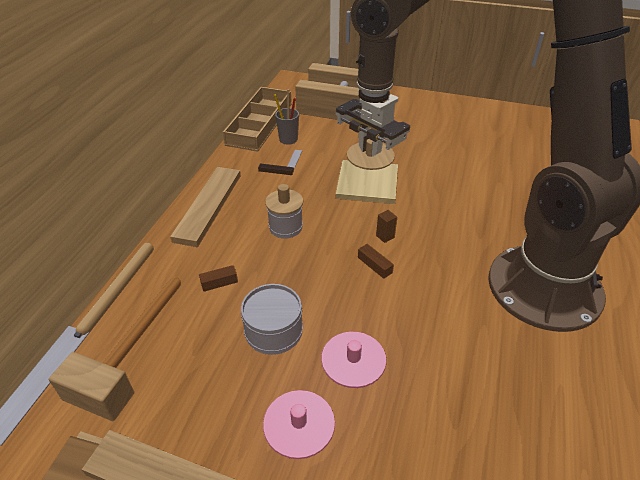

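The side view shows the lid held level at (371,155), over the board at (367,180). Contact should come at TCP z≈0.058. I'll lower to a gap of about 6 mm and pause, then creep down.

Emit:
{"method": "arm_command", "body": {
  "deltas": [0,0,0,0,0,-0.01,15,0,0,0,0,0,-0.025,15,0,0,0,0,0,-0.038,15,0,0,0,0,0,-0.048,15,0,0,0,0,0,-0.054,15,0,0,0,0,0,-0.057,15,0,0,0,0,0,-0.058,15,0,0,0,0,0,-0.058,15,0,0,0,0,0,-0.058,15,0,0,0,0,0,-0.059,15,0,0,0,0,0,-0.06,15,0,0,0,0,0,-0.061,15,0,0,0,0,0,-0.062,15,0,0,0,0,0,-0.063,15,0,0,0,0,0,-0.063,15,0,0,0,0,0,-0.063,15]
}}

```text
clock: 10.9
position: [0.4718, -0.2536, 0.0587]
ee_rot: [-2.697, -1.611, -0.0]
force: [-0.1, -0.4, -1.3]
width: 0.301
gripper_force: 20.0
```

Emit:
{"method": "arm_command", "body": {
  "deltas": [0,0,0,0,0,-0.0005,15,0,0,0,0,0,-0.001,15,0,0,0,0,0,-0.001,15]
}}

```text
clock: 11.2
position: [0.4718, -0.2536, 0.0578]
ee_rot: [2.697, 1.611, 0.0]
force: [-0.4, -0.9, -0.5]
width: 0.299
gripper_force: 20.0
```

Emit:
{"method": "arm_command", "body": {
  "deltas": [0,0,0,0,0,-0.0005,15,0,0,0,0,0,-0.001,15,0,0,0,0,0,-0.001,15,0,0,0,0,0,-0.001,15]
}}

```text
clock: 11.6
position: [0.4718, -0.2536, 0.0577]
ee_rot: [2.696, 1.611, -0.0]
force: [-2.9, 1.3, 12.2]
width: 0.302
gripper_force: 20.0
```

Contact: 12 N upward, with z held at 0.0577. I'll ease off slightly, open the fingers and rise.

Emit:
{"method": "arm_command", "body": {
  "deltas": [0,0,0,0,0,0.0005,15,0,0,0,0,0,0.0005,15,0,0,0,0,0,0.0005,32,0,0,0,0,0,0.0005,38,0,0,0,0,0,0.0005,45,0,0,0,0,0,0.0005,55,0,0,0,0,0,0.0005,65,0,0,0,0,0,0.0005,65,0,0,0,0,0,0.0005,65]
}}

```text
clock: 12.5
position: [0.4718, -0.2536, 0.0572]
ee_rot: [-2.697, -1.611, 0.0]
force: [1.0, -0.9, -0.1]
width: 0.697
gripper_force: 0.0
```

Emit:
{"method": "arm_command", "body": {
  "deltas": [0,0,0,0,0,0.01,65,0,0,0,0,0,0.03,65,0,0,0,0,0,0.06,65,0,0,0,0,0,0.1,65,0,0,0,0,0,0.14,65,0,0,0,0,0,0.18,65,0,0,0,0,0,0.2,65,0,0,0,0,0,0.2,65]
}}

```text
clock: 13.3
position: [0.4734, -0.2539, 0.2613]
ee_rot: [2.692, 1.609, 0.005]
force: [0.5, -0.1, -1.2]
width: 0.709
gripper_force: 0.0
```

Run:
```python
from h import *
im=optics.get_image("side"); cv2.imwrite("pics/side3.png",im)
```

```text
(no output)
```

View pics/side3.png

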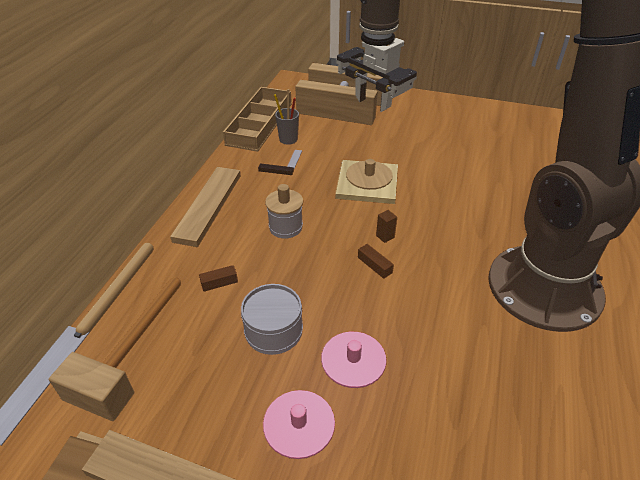

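The lid lies flat and knob up at (369,174), in the middle of the board. The wide tin is in place at (272,318) and the narrow one is closed at (284,212). I'll hand it in.

```bash
python3 -c "
from cell import arm
print(arm.sign_off())"
```

```text
the job is handed in; nothing more can be done
None
```

The wide lid was lifted off and set down gently, knob up, in the middle of the board; in the last picture the wide tin still stands in place and the narrow tin is closed, and the job was handed in at about 13.4 s (no verdict was returned).

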